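# Close the bookbinder's press with its loose crank

### The arm

A 6-joint arm with a two-finger parallel gripper is mounted at the origin on a cart in front of the work surface, level with it; the furniture and walls round the work are solid. World frame = base frame: x ahead of the robot, y to its left, z up, the work surface at z = 0. Lengths are in m, angles in degrees, forces in N, time in s.
With the tool pointing down it reaches from about 0.3 to 0.75 m from the base axis. Payload 8.5 kg.
Tool frame: the origin (TCP) lies at the very end of the fingers, on their centre line; the grasp point (between the pads) lies 19 mm behind it; z points along the fingers, y is the line along which they close (so a half turn about z gives the same grasp; the last joint's range is limited). The gripper opens to 85 mm and grips with 20 to 120 N. Pads are 22 mm wide; open, the fingers measure 114 mm over their backs; the gripper's body (76 mm by 85 mm) begins 54 mm behind the grasp point. The pads swing forward as they close: fully open they stand 13 mm farther back than shut.
Start: joints at [-78.283, 21.807, 74.336, -0, 83.858, -12.336], TCP at [0.224, -0.502, 0.231] pointing down, gripper open.
Joint ranges: [-178.18, 178.18], [-50.72, 133.34], [12.68, 142.11], [-81.47, 261.47], [9.98, 163.14], [-165.26, 165.26]. Speed limits (degrees/s): [136.94, 136.94, 180, 180, 180, 180].

### API

Orientations are given as a 3x3 rotation matrix whose columns are the frame's x, y, z axes.
In Python, from rig import env, imaging gives the robot as it stands. The module is installed in compiled form; this text tells all that it offers.
- The arm moves only by the tool arm_command, never from a script. Its arguments are lists of equal length, an entry for each row: "turn": the turn, a rotation vector about the tool's x, y, z in units of 5 degrees (1.0 is 5 degrees), a list of three; "xyz": the shift along the tool's x, y, z in units of 50 mm (1.0 is 50 mm), a list of three; "claw": the finger opening in mm, from 0 to 85.4. A call has 1 to 12 rows; each row shifts and turns the commanded pose from where the row before left it, along the tool's axes as they then stand; what a row does not reach is not made up. A row lasts 1/10 s, in which the tool goes at most 50 mm and 8.59 degrees, less where a joint would pass 70% of its speed; a pose out of reach is approached as far as the arm can. A call is refused whole if a number of a shift passes 1 or a number of a turn 1, either way. A call with a gripper value outside its range is refused whole. The fingers move at their own pace and stop on an object; "squeeze" is the grip in N (left out, the last holds). Time passes only in rows, so rows that do not move let the fingers close. It gives the time, the measured TCP pose, the force, the opening and the grip force at its end, in the units of the state.
- env.observe(): the state, without advancing time (a new reading comes with each control period).
- imaging.get_image(name): name is "scene" or "top"; returns (picture, depth): 400x640x3 uint8, blue, green, red; 400x640 float32, m along the optical axis (not along the pixel's ray), 0 where there is no reading.
- imaging.camera_info(name): a dict with "camera_matrix" (3x3 intrinsics, pixels), "k1" (the pictures are not rectified: a ray, as slopes to the right and down, at radius r is drawn at 1 + k1 r^2 times it, then the intrinsics apply), "rvec" (rotation vector, rad) and "tvec" (3), from world to camera coordinates, as OpenCV has them. Camera axes: x right, y down, z forward; pixel columns grow to the right and rows downward; lengths in m; the calibration is good to about 2 mm. A picture is of the moment at which its call begins. camera_info takes no time and is no camera call.
- env.close_job(): hands the job in; it is judged then, once.
The state is a dict: "time_s": time; "q": joint angles; "qvel": joint speeds; "joint_efforts": joint torques, N m; "position": TCP position; "tool_rot": TCP orientation; "ft_force": force on the tool from outside, world axes, zero at the start; "wrist_torque": the same for the moment, N m; "grip_width": finger opening in m; "gripper_force": force on a finger pad.
Only numpy, scipy, OpenCV 4.12 (cv2) and the standard library are available. Lean on these libraries where they do the work, as an engineer would, in place of code of your own. Each camera call takes 0.05 s, during which the arm holds its last target. There are 200 camera calls.

### The job

Take the loose crank (the one with a single arm ending in an upright knob, not the straight T-handled key beside it) out of the wooden stand and seat it in the round drive well of the small wooden press, so that its flat tongue drops between the two dogs and its flange lies flat on the block. Then turn it clockwise, seen from above, as far as it goes, so that the jaw closes on the pack of boards. Leave the crank seated upright in the press, leave the T-handled key in the stand, and do not push the jaw by hand.

Things in the scene. Friction and masses are not known exactly. Their poses are not given: they have to be found in the camera images.
- crank_grip (a point): Loose steel crank, 0.25 kg, upright in a stand well. Point: on its axis, mid-height of its arm, 49 mm above its flange's underside; z up. Arm: bar 16 mm wide (y), 18 tall, from x = -32 to +85; pinch it across y here. Knob 21 mm wide at x = +74, top 36 above point. Below: 18 mm column, flange 60 mm wide, then a flat tongue 28 mm (x) by 8 (y), its end 87 mm below point.
- tee_grip (a point): The other tool in the stand, to be left there: T-handled key with the same flange and column, round bar 15 mm thick and 100 mm long along its x, no knob. Point: middle of the bar, on the key's axis, 49 mm above its flange's underside. The stand is a wooden block 100x220x50 mm with two wells 140 mm apart along its length.
- socket (a point): Point on the drive spindle's axis at the mouth of the press's well (42 mm wide, 39 deep), level with the drive block's top, 60 mm above the worktop. Down in it two dogs, tops 20 mm below the mouth, leave a slot 18 mm wide along this point's x, which turns with the spindle. The tongue fits either way round, about 20 degrees play each side. Seated, crank_grip is 49 mm above this point.
- spindle (a joint): Turn of the drive spindle in rad: 0 = jaw fully open, 0.9 = jaw closed on the boards (end stop); grows clockwise seen from above. Starts at 0 to 0.15. Turns against steady friction of about 0.2 N m and stays where it is left.
- press_jaw: Moving wooden jaw of the press, 110x20x60 mm, origin under its centre. The spindle drives it 20 mm per rad along its +y, away from the drive block, towards the pack of boards. The press has a base 130x250 mm and is at most 83 mm high; the jaws lie on the +y side of the drive block.

How it is judged (in metres and radians):
On the way:
1. the crank is seated in the drive well (flange on the block) while the jaw is still open (z of crank_grip in the frame of socket below 0.056 m and horizontal distance between crank_grip and socket below 0.012 m and value of joint spindle below 0.45 rad), for 0.2 s.
At the end, for the whole second after the job is handed in: The spindle is turned to within 10 degrees of its end stop (above 0.72 rad), the crank stands in the drive well within 12 mm of its axis, its flange down on the block (within 7 mm) and upright within 10 degrees (value of joint spindle above 0.72 rad and z of crank_grip in the frame of socket below 0.056 m and horizontal distance between crank_grip and socket below 0.012 m and angle between crank_grip's own z axis and vertical below 0.17 rad); the robot touches nothing.
It fails at once if the T-handled key is moved more than 40 mm (distance of tee_grip from where it was at the start of the episode above 0.04 m).
It fails at once if the robot pushes the jaw directly (more than 3 N) (contact force between any of the fingers, the arm and press_jaw above 3 N).
It also fails if it takes over 45 s, if anything falls off the work surface, if the arm or the gripper's body presses on something with over 40 N, if the wrist force passes 120 N, or if a joint passes its speed limit or range.

## Working session

There is one attempt and no reset: what is moved stays moved. The work goes in short steps, Python scripts to look and compute and a tool call to move; the robot and the scene stay as the last step left them, time stands still between calls to the robot, and variables do not carry over. Pictures are saved under pics/ and viewed, at most 10 in all, crops included, and the job is handed in when it is done.

Besides the shell and the picture viewer there is one more tool, called in YAML: its name, and indented under it one key for each argument. arm_command: Moves the arm, as the interface text tells. Its arguments: {"type":"object","properties":{"turn":{"type":"array"},"xyz":{"type":"array"},"claw":{"type":"array"},"squeeze":{"type":"number"}},"required":["turn","xyz","claw"]}

```bash
mkdir -p pics
cat > h.py <<'E'
from rig import env, imaging
import numpy as np, cv2
def cloud(name):
    im,d=imaging.get_image(name); c=imaging.camera_info(name)
    K=np.array(c["camera_matrix"]);k=c["k1"]
    v,u=np.mgrid[0:400,0:640].astype(float)
    pts=np.stack([u.ravel(),v.ravel()],1)[:,None]
    n=cv2.undistortPoints(pts,K,np.array([k,0,0,0.]))[:,0]
    R=cv2.Rodrigues(np.array(c["rvec"],float))[0];t=np.array(c["tvec"],float).ravel()
    z=d.ravel()[:,None]
    P=(np.hstack([n,np.ones((len(n),1))])*z-t)@R
    P[d.ravel()<=0]=np.nan
    return im,P.reshape(400,640,3)
E
python3 - <<'E'
from h import *
for n in("top","scene"):
    im,P=cloud(n); cv2.imwrite(f"pics/{n}0.png",im); np.savez(f"pics/{n}0.npz",im=im,P=P)
    c=imaging.camera_info(n); R=cv2.Rodrigues(np.array(c["rvec"],float))[0]; print(n,-R.T@np.array(c["tvec"]).ravel(),np.isnan(P[...,0]).mean())
s=env.observe();print(s["position"],s["tool_rot"],s["time_s"])
E
```

```text
top [0.35327726 0.02930965 1.07319886] 0.004109375
scene [-0.10797833  0.33515973  0.81720734] 0.00395703125
[ 0.22412629 -0.50197464  0.23077614] [[ 9.13166844e-01  4.07585896e-01 -2.30152973e-04]
 [ 4.07585838e-01 -9.13165984e-01  1.29201027e-03]
 [ 3.16437300e-04 -1.27362804e-03 -9.99999139e-01]] 0.1
```

View pics/top0.png

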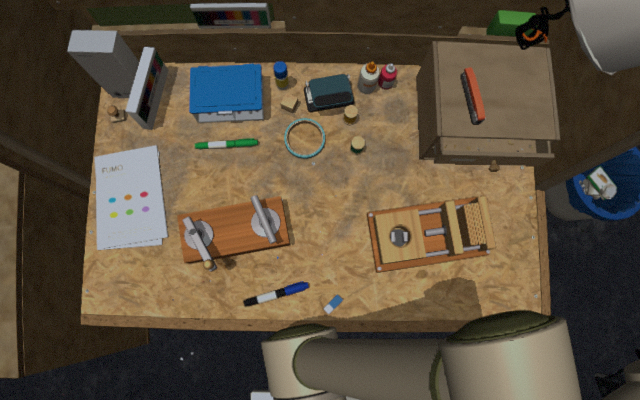

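View pics/scene0.png

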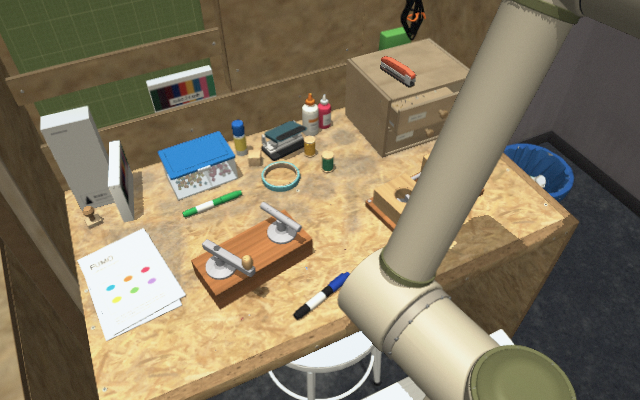

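The top view shows the crank at the left stand well (198,240) with its knob at (209,264). The tee key is at (265,218), and the press well is at (400,237) with the jaw at about (455,227). In the scene view, the arm hides part of the press.

Run:
```python
from h import *
f=np.load("pics/top0.npz");im,P=f["im"],f["P"]
def reg(u0,u1,v0,v1,zl,zh):
    Q=P[v0:v1,u0:u1]; m=(Q[...,2]>zl)&(Q[...,2]<zh)
    return Q[m]
def fit(Q,name):
    r=cv2.minAreaRect((Q[:,:2]*1000).astype(np.float32)); print(name,len(Q),"z",np.percentile(Q[:,2],[5,50,95]).round(4),"rect",np.round(r[0],1),np.round(r[1],1),round(r[2],1))
    c=Q[:,:2].mean(0);w,V=np.linalg.eigh(np.cov((Q[:,:2]-c).T));print("   mean",c.round(4),"dir",V[:,1].round(3))
fit(reg(175,225,205,280,.085,.118),"crank arm")
fit(reg(175,225,205,280,.118,.16),"knob")
fit(reg(245,290,190,245,.09,.13),"tee")
fit(reg(175,225,205,280,.05,.075),"flange+")
fit(reg(170,295,190,270,.04,.06),"stand")
fit(reg(365,430,195,280,.052,.07),"drive block")
fit(reg(430,500,190,270,.05,.1),"jaws")
# well: depth
Q=reg(385,415,220,255,-.01,.05);fit(Q,"well")
Q=reg(385,415,220,255,.03,.046);fit(Q,"dogs")
big=cv2.resize(im[195:275,365:495],None,fx=6,fy=6,interpolation=cv2.INTER_CUBIC);cv2.imwrite("pics/press.png",big)
z=P[222:254:2,386:416:2,2]*1000;print(z.round().astype(int))
```

```text
crank arm 475 z [0.0967 0.1071 0.1107] rect [448.8 253. ] [118.3  17.1] 30.5
   mean [0.4539 0.2546] dir [-0.858 -0.514]
knob 96 z [0.1229 0.1318 0.1368] rect [407.9 228.1] [19.4 18.1] 7.8
   mean [0.4071 0.2271] dir [-0.972 -0.233]
tee 393 z [0.0998 0.1052 0.1087] rect [500.2 129.6] [100.2  16.9] 26.3
   mean [0.4993 0.1287] dir [-0.907 -0.422]
flange+ 1038 z [0.0502 0.0524 0.06  ] rect [473.6 256. ] [101.7 100.1] 11.2
   mean [0.4762 0.2561] dir [-0.879  0.478]
stand 4270 z [0.0471 0.0505 0.058 ] rect [486.2 198.2] [101.8 221.6] 11.8
   mean [0.4857 0.1951] dir [-0.194  0.981]
drive block 1837 z [0.0566 0.0602 0.0633] rect [ 475.  -146.8] [101.1  90. ] 9.2
   mean [ 0.4746 -0.1463] dir [-0.986 -0.168]
jaws 2094 z [0.0566 0.0807 0.0845] rect [ 494.2 -271.6] [111.4 122.7] 8.5
   mean [ 0.4955 -0.2856] dir [-0.987  0.16 ]
well 299 z [0.0226 0.0299 0.0475] rect [ 477. -149.] [39.6 38.5] 60.0
   mean [ 0.4775 -0.1501] dir [-0.992 -0.129]
dogs 110 z [0.0307 0.0415 0.0457] rect [ 477.3 -150.2] [37.7 36.9] 60.6
   mean [ 0.4778 -0.1515] dir [-0.149  0.989]
[[                  61           
[... 4544 characters left out ...]
       59                   60                   62
                    61                   61                   60
                    62                   60                   58
                    59                   63                   56
                    61                   56                   59]
 [                  58                   61                   57
                    61                   60                   61
                    61                   60                   59
                    57                   60                   57
                    56                   60                   58]]<stdin>:20: RuntimeWarning: invalid value encountered in cast
```

View pics/press.png

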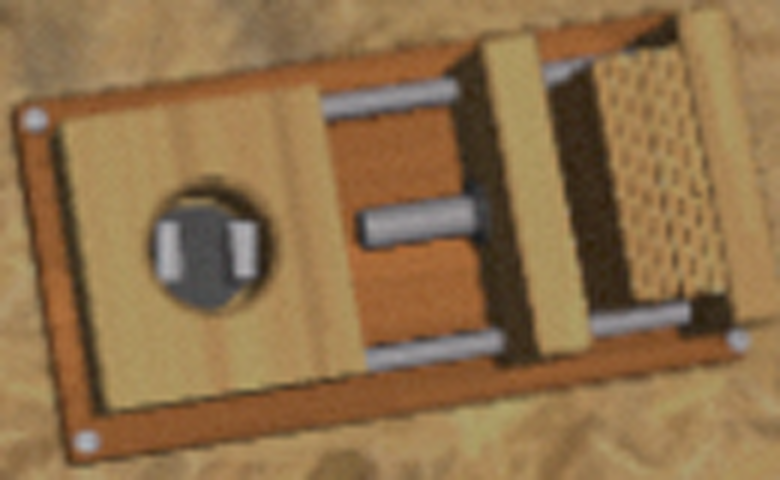

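The press zoom shows the well at about (211,250) in the crop, with dogs at (168,252) and (244,250). The slot therefore runs almost along world x. The jaw is clear on the right. I'll refine the well axis and slot angle next, then work out the first move.

```bash
cat >> h.py <<'E'
def ray(name,uv,z):
    c=imaging.camera_info(name);K=np.array(c["camera_matrix"])
    n=cv2.undistortPoints(np.array(uv,float).reshape(-1,1,2),K,np.array([c["k1"],0,0,0.]))[:,0]
    R=cv2.Rodrigues(np.array(c["rvec"],float))[0];C=-R.T@np.array(c["tvec"],float).ravel()
    d=np.hstack([n,np.ones((len(n),1))])@R
    return (C+d*((z-C[2])/d[:,2])[:,None])[:,:2]
def plan(target,yaw):
    """tool-frame shift (units) at the present orientation, and the turn (units of 5 deg) to tool-down with tool x at yaw"""
    from scipy.spatial.transform import Rotation as Ro
    s=env.observe();R=np.array(s["tool_rot"]);a=np.radians(yaw)
    G=np.array([[np.cos(a),np.sin(a),0],[np.sin(a),-np.cos(a),0],[0,0,-1]])
    print("t",s["time_s"],"pos",np.round(s["position"],4),"yaw",np.degrees(np.arctan2(R[1,0],R[0,0])).round(2),"q",np.round(s["q"],1),"F",np.round(s["ft_force"],1),"M",np.round(s["wrist_torque"],2),"w",s["grip_width"],"g",s["gripper_force"])
    print("shift/50mm",(R.T@(np.array(target)-s["position"])/.05).round(3),"turn/5deg",(np.degrees(Ro.from_matrix(R.T@G).as_rotvec())/5).round(3))
E
python3 - <<'E'
from h import *
f=np.load("pics/top0.npz");im,P=f["im"],f["P"]
m=np.zeros((400,640),np.uint8);m[220:256,384:418]=(P[220:256,384:418,2]<.053)
cs,_=cv2.findContours(m,0,1);c=max(cs,key=cv2.contourArea)
vs,us=np.nonzero(m);h=ray("top",np.c_[us,vs],.06)*1000
print("hole depth: centroid",h.mean(0),cv2.minEnclosingCircle(h.astype(np.float32)))
# dogs: bright grey pixels in hole
g=im.astype(int);hsv=cv2.cvtColor(im,cv2.COLOR_BGR2HSV)
b=np.zeros_like(m);r=(slice(226,250),slice(388,412))
b[r]=((hsv[r][...,1]<60)&(hsv[r][...,2]>125))
n,l,st,ce=cv2.connectedComponentsWithStats(b)
for i in range(1,n):
    if st[i,4]>15:
        v,u=np.nonzero(l==i);q=ray("top",np.c_[u,v],.04)*1000
        print("dog",st[i],q.mean(0).round(1),np.round(cv2.minAreaRect(q.astype(np.float32)),1) if 0 else cv2.minAreaRect(q.astype(np.float32)))
plan([.4716,.2665,.20],30.5)
E
```

```text
hole depth: centroid [ 474.51228219 -145.97297431] ((474.2170715332031, -145.77943420410156), 20.899845123291016)
dog [391 232   4  10  34] [ 475.  -134.2] ((475.08038330078125, -134.0047149658203), (6.29409646987915, 18.864700317382812), 89.32817840576172)
dog [403 232   4   9  28] [ 476.7 -160.1] ((476.3650817871094, -159.44692993164062), (16.76030921936035, 6.327216148376465), 0.5668520927429199)
t 0.1 pos [ 0.2241 -0.502   0.2308] yaw 24.05 q [-78.3  21.8  74.4   0.   83.9 -12.3] F [ 0.   0.7 -0.6] M [ 0.04 -0.01 -0.02] w 0.08549944148797091 g 0.0
shift/50mm [ 10.784 -12.017   0.634] turn/5deg [-0.014 -0.004 -1.289]
```

arm_command:
  turn:
    - [0,0,0]
    - [0,0,0]
    - [0,0,0]
    - [0,0,0]
    - [0,0,0]
    - [0,0,0]
    - [0,0,0]
    - [0,0,0]
    - [0,0,0]
    - [0,0,0]
    - [0,0,0]
    - [0,0,-0.5]
  xyz:
    - [0.65,-0.72,0.04]
    - [0.65,-0.72,0.04]
    - [0.65,-0.72,0.04]
    - [0.65,-0.72,0.04]
    - [0.65,-0.72,0.04]
    - [0.65,-0.72,0.04]
    - [0.65,-0.72,0.04]
    - [0.65,-0.72,0.04]
    - [0.65,-0.72,0.04]
    - [0.65,-0.72,0.04]
    - [0.65,-0.72,0.04]
    - [0.65,-0.72,0.04]
  claw: [85,85,85,85,85,85,85,85,85,85,85,85]

```text
time_s: 1.3
position: [0.4043, 0.0533, 0.2072]
tool_rot: [[0.894, 0.448, 0.0], [0.448, -0.894, -0.0], [-0.0, 0.0, -1.0]]
ft_force: [0.1, -1.8, -0.3]
grip_width: 0.0849
gripper_force: 0.0
```

```bash
python3 -c "
from h import *
plan([.4716,.2665,.20],30.5)"
```

```text
t 1.3 pos [0.4043 0.0533 0.2072] yaw 26.59 q [-9.2  8.8 97.3 -0.  73.9 54.2] F [ 0.1 -1.8 -0.3] M [-0.05 -0.04 -0.01] w 0.08486006063921209 g 0.0
shift/50mm [ 3.112 -3.21   0.144] turn/5deg [ 0.001  0.    -0.783]
```

arm_command:
  turn:
    - [0,0,0]
    - [0,0,0]
    - [0,0,0]
    - [0,0,0]
    - [0,0,0]
    - [0,0,-0.78]
    - [0,0,0]
    - [0,0,0]
  xyz:
    - [0.62,-0.64,0.03]
    - [0.62,-0.64,0.03]
    - [0.62,-0.64,0.03]
    - [0.62,-0.64,0.03]
    - [0.4,-0.4,0.02]
    - [0.23,-0.25,0]
    - [0,0,0]
    - [0,0,0]
  claw: [85,85,85,85,85,85,85,85]

```text
time_s: 2.1
position: [0.4712, 0.2639, 0.2]
tool_rot: [[0.863, 0.506, -0.001], [0.506, -0.863, -0.001], [-0.001, -0.0, -1.0]]
ft_force: [0.2, 0.5, 0.7]
grip_width: 0.085
gripper_force: 0.0
```

```bash
python3 -c "
from h import *
plan([.4716,.2665,.080],30.5)"
```

```text
t 2.1 pos [0.4712 0.2639 0.2   ] yaw 30.39 q [16.7 22.3 79.  -0.  78.8 76.3] F [0.2 0.5 0.7] M [0.03 0.02 0.02] w 0.08503752555499973 g 0.0
shift/50mm [ 0.035 -0.04   2.399] turn/5deg [-0.     0.012 -0.021]
```

arm_command:
  turn:
    - [0,0,0]
    - [0,0,0]
    - [0,0,0]
    - [0,0,0]
    - [0,0,0]
    - [0,0,0]
    - [0,0,0]
    - [0,0,0]
    - [0,0,0]
    - [0,0,0]
    - [0,0,0]
    - [0,0,0]
  xyz:
    - [0.03,-0.04,0.6]
    - [0,0,0.6]
    - [0,0,0.6]
    - [0,0,0.4]
    - [0,0,0.2]
    - [0,0,0]
    - [0,0,0]
    - [0,0,0]
    - [0,0,0]
    - [0,0,0]
    - [0,0,0]
    - [0,0,0]
  claw: [85,85,85,85,85,85,40,10,10,10,10,10]
  squeeze: 70

```text
time_s: 3.3
position: [0.472, 0.2669, 0.0809]
tool_rot: [[0.862, 0.507, 0.001], [0.507, -0.862, 0.0], [0.001, 0.0, -1.0]]
ft_force: [-0.1, -0.7, 4.9]
grip_width: 0.0152
gripper_force: 68.8
```

```bash
python3 -c "
from h import *
plan([.4716,.2665,.24],30.5)"
```

```text
t 3.3 pos [0.472  0.2669 0.0809] yaw 30.45 q [17.  30.  88.2  0.  61.7 76.5] F [-0.1 -0.7  4.9] M [-0.03  0.14 -0.07] w 0.015241974246339845 g 68.80678474903107
shift/50mm [-9.000e-03  3.000e-03 -3.183e+00] turn/5deg [ 0.001 -0.011 -0.009]
```

arm_command:
  turn:
    - [0,0,0]
    - [0,0,0]
    - [0,0,0]
    - [0,0,0]
    - [0,0,0]
    - [0,0,0]
    - [0,0,0]
    - [0,0,0]
    - [0,0,0]
  xyz:
    - [0,0,-0.2]
    - [0,0,-0.3]
    - [0,0,-0.4]
    - [0,0,-0.5]
    - [0,0,-0.6]
    - [0,0,-0.6]
    - [0,0,-0.6]
    - [0,0,0]
    - [0,0,0]
  claw: [10,10,10,10,10,10,10,10,10]
  squeeze: 100

```text
time_s: 4.2
position: [0.4715, 0.2667, 0.2403]
tool_rot: [[0.862, 0.507, -0.0], [0.507, -0.862, -0.0], [-0.0, 0.0, -1.0]]
ft_force: [-0.1, -0.6, -2.3]
grip_width: 0.0142
gripper_force: 97.7
```

```bash
python3 -c "
from h import *
plan([.475,-.1463,.24],2)
im,P=cloud('scene');cv2.imwrite('pics/s1.png',im)"
```

```text
t 4.2 pos [0.4715 0.2667 0.2403] yaw 30.45 q [17.  20.6 74.7 -0.  84.7 76.5] F [-0.1 -0.6 -2.3] M [-0.08 -0.04 -0.01] w 0.0142374338072033 g 97.70249605178833
shift/50mm [-4.127e+00  7.155e+00  6.000e-03] turn/5deg [1.000e-03 1.000e-03 5.691e+00]
```

View pics/s1.png

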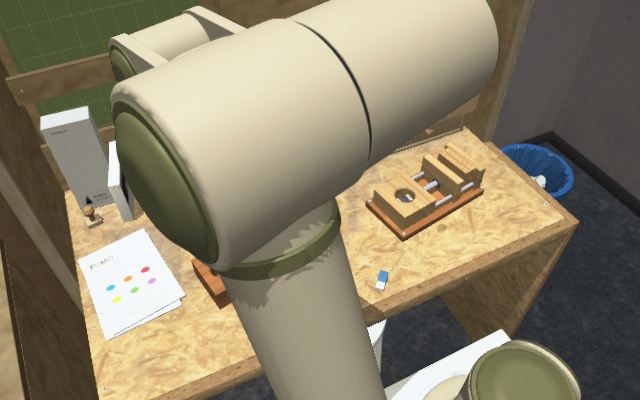

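The arm hides the crank in the scene view, but the 2.3 N load says it is held. The press well is now clear at about (404,195), so I'll use it to cross-check the axis.

Run:
```python
from h import *
im,P=cloud('scene')
r=(slice(180,212),slice(385,424))
m=np.zeros((400,640),np.uint8)
Z=P[r][...,2]; m[r]=(Z<.053)
n,l,st,ce=cv2.connectedComponentsWithStats(m)
for i in range(1,n):
    if st[i,4]>30:
        v,u=np.nonzero(l==i);h=(ray("scene",np.c_[u,v],.06)*1000).astype(np.float32);print(st[i],h.mean(0),cv2.minEnclosingCircle(h))
```

```text
[414 180  10   8  45] [ 489.34305 -195.9615 ] ((488.2335510253906, -192.9435272216797), 13.936933517456055)
[395 190  19  13 187] [ 469.4881  -142.39407] ((469.9254455566406, -142.68922424316406), 20.03961753845215)
[385 203   9   9  47] [454.14212  -91.824165] ((455.9988708496094, -94.80044555664062), 13.587783813476562)
```

arm_command:
  turn:
    - [0,0,0]
    - [0,0,0]
    - [0,0,0]
    - [0,0,0]
    - [0,0,0]
    - [0,0,0]
    - [0,0,0]
    - [0,0,0.7]
    - [0,0,1]
    - [0,0,1]
    - [0,0,1]
    - [0,0,1]
  xyz:
    - [-0.3,0.52,0]
    - [-0.5,0.87,0]
    - [-0.5,0.87,0]
    - [-0.5,0.87,0]
    - [-0.5,0.87,0]
    - [-0.5,0.87,0]
    - [-0.5,0.87,0]
    - [-0.5,0.87,0]
    - [0,0,0]
    - [0,0,0]
    - [0,0,0]
    - [0,0,0]
  claw: [10,10,10,10,10,10,10,10,10,10,10,10]

```text
time_s: 5.5
position: [0.475, -0.1132, 0.239]
tool_rot: [[0.993, 0.117, -0.003], [0.117, -0.993, 0.001], [-0.002, -0.002, -1.0]]
ft_force: [-0.2, -0.4, -1.9]
grip_width: 0.0142
gripper_force: 98.2
```

Run:
```python
from h import *
plan([.475,-.1463,.24],2)
im,P=cloud('top');cv2.imwrite('pics/t2.png',cv2.resize(im[150:330,300:520],None,fx=3,fy=3))
im,P=cloud('scene');cv2.imwrite('pics/s2.png',im)
```

```text
t 5.5 pos [ 0.475  -0.1132  0.239 ] yaw 6.72 q [-27.3  15.3  82.8   0.   82.   56. ] F [-0.2 -0.4 -1.9] M [ 0.01 -0.05 -0.01] w 0.014240646680912034 g 98.20236146450043
shift/50mm [-0.078  0.658 -0.021] turn/5deg [-0.018  0.029  0.944]
```

View pics/t2.png

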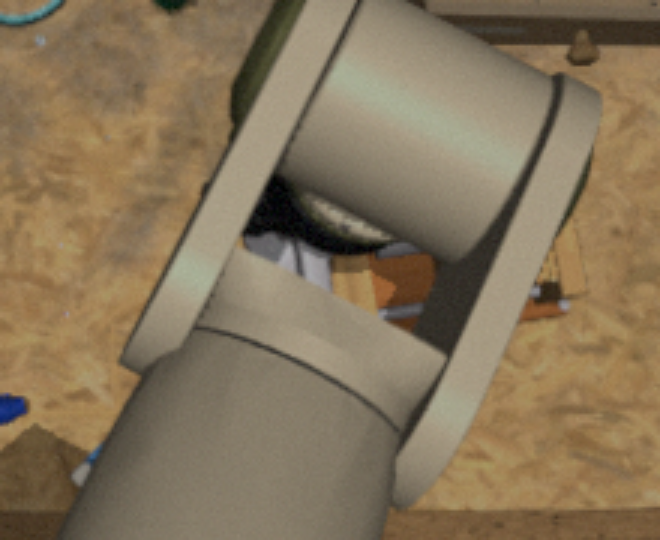

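The top view is mostly blocked by the wrist, though a grey part of the crank shows at (300,260). The scene estimate is biased toward its camera by the depth cut-off, so I'm trusting the top view: (0.475, -0.147).

arm_command:
  turn:
    - [0,0,0.9]
    - [0,0,0]
    - [0,0,0]
    - [0,0,0]
  xyz:
    - [-0.08,0.67,0]
    - [0,0,0.3]
    - [0,0,0]
    - [0,0,0]
  claw: [10,10,10,10]

```text
time_s: 6.0
position: [0.4754, -0.1466, 0.225]
tool_rot: [[0.999, 0.044, -0.001], [0.044, -0.999, 0.001], [-0.001, -0.001, -1.0]]
ft_force: [0.8, 0.6, -2.0]
grip_width: 0.0142
gripper_force: 98.4
```

Run:
```python
from h import *
plan([.475,-.147,.150],2)
im,P=cloud('scene');cv2.imwrite('pics/s3.png',cv2.resize(im[100:300,300:540],None,fx=3,fy=3))
```

```text
t 6.0 pos [ 0.4754 -0.1466  0.225 ] yaw 2.55 q [-30.8  16.9  83.    0.   80.2  56.6] F [ 0.8  0.6 -2. ] M [ 0.01  0.01 -0.  ] w 0.014174353507408482 g 98.44997227191925
shift/50mm [-0.007  0.009  1.501] turn/5deg [-0.011  0.014  0.11 ]
```

View pics/s3.png

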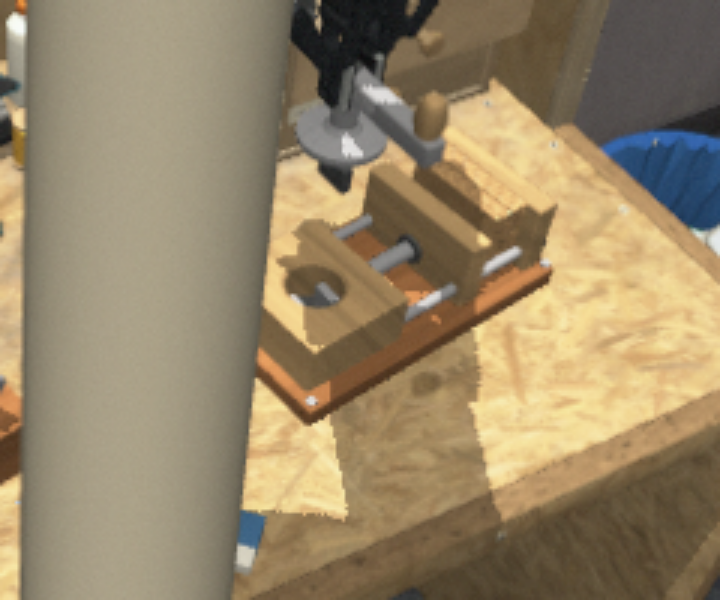

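The crank hangs upright and level, with its flange at (342,135) and tongue at (340,178). It is above the well at (313,287), so I'll descend.

arm_command:
  turn:
    - [0,0,0]
    - [0,0,0]
    - [0,0,0]
    - [0,0,0]
    - [0,0,0]
    - [0,0,0]
    - [0,0,0]
    - [0,0,0]
    - [0,0,0]
    - [0,0,0]
  xyz:
    - [0,0.01,0.4]
    - [0,0,0.5]
    - [0,0,0.5]
    - [0,0,0.3]
    - [0,0,0.2]
    - [0,0,0.15]
    - [0,0,0.15]
    - [0,0,0.15]
    - [0,0,0.1]
    - [0,0,0]
  claw: [10,10,10,10,10,10,10,10,10,10]

```text
time_s: 7.05
position: [0.4755, -0.1474, 0.1023]
tool_rot: [[0.999, 0.043, -0.001], [0.043, -0.999, 0.0], [-0.001, -0.001, -1.0]]
ft_force: [-0.0, -0.1, -2.7]
grip_width: 0.0145
gripper_force: 98.5
```

```bash
python3 -c "
from h import *
plan([.475,-.147,.091],2)"
```

```text
t 7.05 pos [ 0.4755 -0.1474  0.1023] yaw 2.46 q [-30.9  24.8  93.8   0.   61.5  56.7] F [-0.  -0.1 -2.7] M [-0.   -0.03 -0.03] w 0.014482377468038961 g 98.54557693004608
shift/50mm [-0.009 -0.007  0.227] turn/5deg [-0.006  0.009  0.091]
```

arm_command:
  turn:
    - [0,0,0]
    - [0,0,0]
    - [0,0,0]
    - [0,0,0]
    - [0,0,0]
  xyz:
    - [0,0,0.1]
    - [0,0,0.06]
    - [0,0,0.04]
    - [0,0,0.02]
    - [0,0,0]
  claw: [10,10,10,10,10]

```text
time_s: 7.55
position: [0.4767, -0.1479, 0.096]
tool_rot: [[0.999, 0.043, 0.005], [0.043, -0.999, -0.003], [0.005, 0.003, -1.0]]
ft_force: [-9.7, 5.1, 41.5]
grip_width: 0.0148
gripper_force: 105.1
```

```bash
python3 -c "
from h import *
plan([.475,-.147,.091],2)"
```

```text
t 7.55 pos [ 0.4767 -0.1479  0.096 ] yaw 2.48 q [-30.9  25.2  94.3  -0.   60.2  56.7] F [-9.7  5.1 41.5] M [ 1.2   2.04 -0.01] w 0.014772266510350525 g 105.14740884304047
shift/50mm [-0.034 -0.02   0.101] turn/5deg [ 0.036 -0.054  0.095]
```

Run:
```python
from h import *
im,P=cloud('scene');cv2.imwrite('pics/s4.png',cv2.resize(im[130:250,380:500],None,fx=5,fy=5,interpolation=cv2.INTER_CUBIC));np.savez('pics/s4.npz',im=im,P=P)
```

```text
(no output)
```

View pics/s4.png

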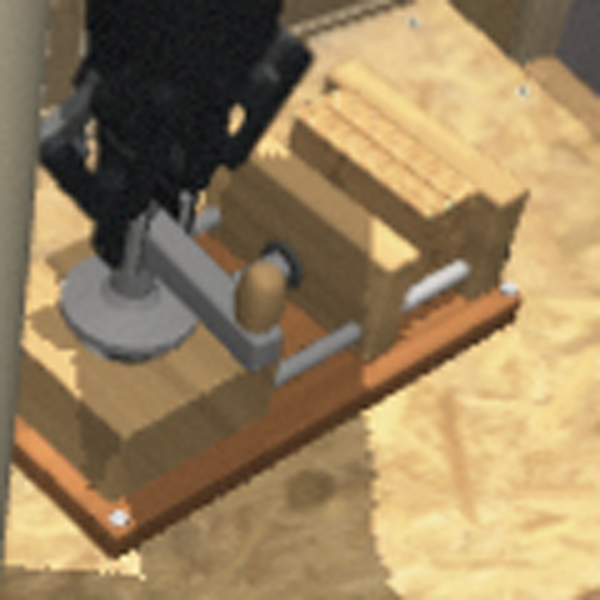

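The flange (130,310) sits on or just above the block and may be tilted, with the arm pointing toward the robot. I'll measure the tilt of the arm and flange.

Run:
```python
from h import *
f=np.load('pics/s4.npz');P=f['P'];im=f['im']
def pl(Q,n):
    A=np.c_[Q[:,:2]-[.475,-.147],np.ones(len(Q))];
    for _ in range(5):
        c=np.linalg.lstsq(A,Q[:,2],rcond=None)[0];r=Q[:,2]-A@c;k=abs(r)<2.5*np.std(r);A,Q=A[k],Q[k]
    print(n,len(Q),"slope deg",np.degrees(np.arctan(c[:2])).round(1),"z at axis",c[2].round(4),"sd",r.std().round(4),"mean",Q.mean(0).round(4))
def crop(x0,x1,y0,y1):  # crop px -> full
    Q=P[130+y0//5:130+y1//5,380+x0//5:380+x1//5].reshape(-1,3);return Q[~np.isnan(Q[:,0])]
Q=crop(60,205,265,360);g=Q[(Q[:,2]>.058)&(Q[:,2]<.085)&(np.hypot(*(Q[:,:2]-[.475,-.147]).T)<.03)];pl(g,"flange")
Q=crop(60,280,360,470);pl(Q[(Q[:,2]>.052)&(Q[:,2]<.066)],"block")
Q=crop(140,260,205,370);a=Q[(Q[:,2]>.095)&(Q[:,2]<.128)&(abs(Q[:,1]+.147)<.02)]
b=np.polyfit(a[:,0],a[:,2],1);print(len(a),"arm slope deg",np.degrees(np.arctan(b[0])),a[:,0].min(),a[:,0].max(),"z at axis",np.polyval(b,.475))
for x in np.arange(.38,.48,.01):
    k=a[abs(a[:,0]-x)<.005]
    if len(k):print(round(x,2),len(k),np.percentile(k[:,2],[50,80]).round(4))
```

```text
flange 324 slope deg [ 2.9 -4.5] z at axis 0.0749 sd 0.0023 mean [ 0.4682 -0.1383  0.0739]
block 397 slope deg [ 1.1 -0.7] z at axis 0.0619 sd 0.0018 mean [ 0.436  -0.1304  0.061 ]
323 arm slope deg 2.4023978986428594 0.38989276530600353 0.4741383462338938 z at axis 0.12226173803808221
0.39 16 [0.1174 0.1222]
0.4 28 [0.1205 0.124 ]
0.41 29 [0.1212 0.1245]
0.42 38 [0.1239 0.1249]
0.43 49 [0.1237 0.1252]
0.44 43 [0.1229 0.1252]
0.45 39 [0.1226 0.1241]
0.46 49 [0.1243 0.1258]
0.47 32 [0.1241 0.126 ]
```

The grip hasn't slipped, since the arm top is where it should be. The flange is about 6 mm too high, and there is a lateral push toward -x,+y. I'll ease up, shift that way and try again.

arm_command:
  turn:
    - [0,0,0]
    - [0,0,0]
    - [0,0,0]
    - [0,0,0]
    - [0,0,0]
  xyz:
    - [0,0,-0.14]
    - [-0.05,-0.05,0]
    - [0,0,0]
    - [0,0,0]
    - [0,0,0]
  claw: [10,10,10,10,10]

```text
time_s: 8.1
position: [0.4729, -0.145, 0.0983]
tool_rot: [[0.999, 0.043, -0.001], [0.043, -0.999, 0.0], [-0.001, -0.0, -1.0]]
ft_force: [-0.4, 0.3, -1.8]
grip_width: 0.0148
gripper_force: 98.6
```

```bash
python3 -c "
from h import *
plan([.472,-.1445,.091],2)"
```

```text
t 8.1 pos [ 0.4729 -0.145   0.0983] yaw 2.45 q [-30.8  24.8  94.5  -0.   60.7  56.8] F [-0.4  0.3 -1.8] M [-0.04  0.02  0.01] w 0.014802770595414527 g 98.55753421783447
shift/50mm [-0.018 -0.011  0.146] turn/5deg [-0.006  0.009  0.09 ]
```

arm_command:
  turn:
    - [0,0,0]
    - [0,0,0]
    - [0,0,0]
    - [0,0,0]
    - [0,0,0]
  xyz:
    - [0,0,0.04]
    - [0,0,0.04]
    - [0,0,0.02]
    - [0,0,0]
    - [0,0,0]
  claw: [10,10,10,10,10]

```text
time_s: 8.6
position: [0.4736, -0.1453, 0.0962]
tool_rot: [[0.999, 0.043, 0.003], [0.043, -0.999, -0.002], [0.002, 0.002, -1.0]]
ft_force: [-6.2, 2.1, 27.0]
grip_width: 0.0146
gripper_force: 103.0
```

```bash
python3 -c "
from h import *
plan([.472,-.1445,.091],2)"
```

```text
t 8.6 pos [ 0.4736 -0.1453  0.0962] yaw 2.46 q [-30.8  25.   94.7  -0.   60.1  56.8] F [-6.2  2.1 27. ] M [ 0.81  1.36 -0.02] w 0.014632678582285917 g 103.00488889217377
shift/50mm [-0.032 -0.017  0.104] turn/5deg [ 0.019 -0.029  0.092]
```

The hard stop is at the same height whatever the sideways offset. I'll unload, open the fingers so the crank can drop and centre itself, then measure its height.

arm_command:
  turn:
    - [0,0,0]
    - [0,0,0]
    - [0,0,0]
    - [0,0,0]
    - [0,0,0]
    - [0,0,0]
    - [0,0,0]
  xyz:
    - [0,0,-0.08]
    - [0,0,0]
    - [0,0,0]
    - [0,0,0]
    - [0,0,0]
    - [0,0,0]
    - [0,0,0]
  claw: [10,10,22,30,36,36,36]

```text
time_s: 9.3
position: [0.4731, -0.1451, 0.0977]
tool_rot: [[0.999, 0.043, -0.0], [0.043, -0.999, 0.0], [-0.0, -0.0, -1.0]]
ft_force: [-0.5, 0.5, -0.7]
grip_width: 0.0361
gripper_force: 0.0
```

Run:
```python
from h import *
plan([.472,-.1445,.091],2)
im,P=cloud('scene');np.savez('pics/s5.npz',im=im,P=P)
cv2.imwrite('pics/s5.png',cv2.resize(im[130:250,380:500],None,fx=5,fy=5,interpolation=cv2.INTER_CUBIC))
for n in('s4','s5'):
    Q=np.load(f'pics/{n}.npz')['P'][130:250,380:500].reshape(-1,3);r=np.hypot(*(Q[:,:2]-[.474,-.146]).T)
    k=Q[(Q[:,2]>.1)&(Q[:,2]<.135)&(abs(Q[:,1]+.148)<.006)&(Q[:,0]>.415)&(Q[:,0]<.45)];print(n,'arm top',len(k),np.median(k[:,2]),np.polyfit(k[:,0],k[:,2],1)[0])
    k=Q[(Q[:,2]>.055)&(Q[:,2]<.09)&(r<.027)&(r>.013)];print('flange top',len(k),np.percentile(k[:,2],[25,50,75]))
Q=np.load('pics/scene0.npz')['P'].reshape(-1,3);r=np.hypot(*(Q[:,:2]-[.4716,.2665]).T)
k=Q[(Q[:,2]>.045)&(Q[:,2]<.08)&(r<.027)&(r>.013)];print('stand flange top',len(k),np.percentile(k[:,2],[25,50,75]))
```

```text
t 9.3 pos [ 0.4731 -0.1451  0.0977] yaw 2.45 q [-30.8  24.9  94.6   0.   60.6  56.8] F [-0.5  0.5 -0.7] M [-0.05  0.02  0.02] w 0.03606216031590723 g 0.0
shift/50mm [-0.021 -0.012  0.135] turn/5deg [-0.001  0.001  0.09 ]
s4 arm top 104 0.12401069212777077 0.041389530253475276
flange top 247 [0.07211982 0.07363212 0.07490245]
s5 arm top 63 0.12478274795703011 0.00709566167229542
flange top 184 [0.07355855 0.07456636 0.07552262]
stand flange top 249 [0.05764697 0.05884859 0.05992349]
```

View pics/s5.png

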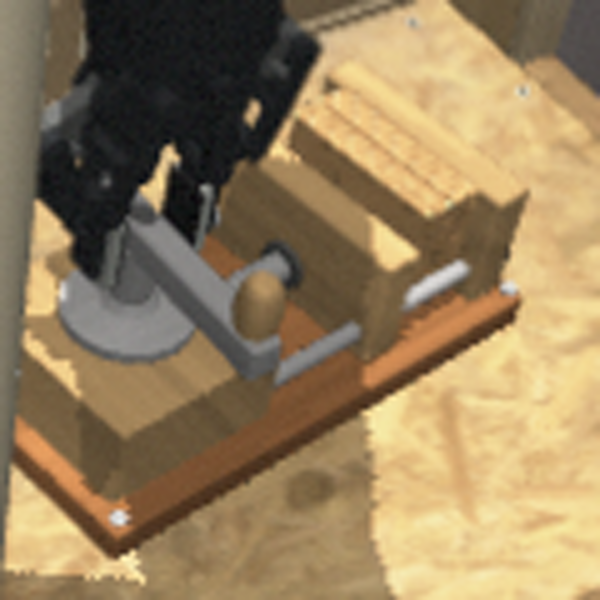

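The crank rests level after release, but its flange still looks about 5 mm above the block. I'll go back to the first top view for the well's floor depth, and compare colours there for anything lying inside.

Run:
```python
from h import *
f=np.load("pics/top0.npz");P=f["P"];im=f["im"]
np.set_printoptions(linewidth=200)
print(np.nan_to_num(P[226:252,387:414,2]*1000).round().astype(int))
print(cv2.cvtColor(im,cv2.COLOR_BGR2GRAY)[226:252,387:414])
Q=P[226:252,387:414].reshape(-1,3)
for a,b in((.058,.064),):
    k=P[205:265,375:425].reshape(-1,3);k=k[(k[:,2]>.05)];print("block mean z",np.mean(k[:,2]),len(k))
```

```text
[[58 62 61 59 59 62 64 62 56 59 50 47 42 47 51 52 61 59 59 62 60 61 60 59 58 60 62]
 [62 61 61 62 58 60 60 63 38 29 27 27 31 34 37 36 44 51 58 59 59 56 62 60 63 59 60]
 [60 62 61 60 64 59 55 21 22 24 23 24 20 25 27 31 38 42 46 55 59 59 62 62 59 59 61]
 [60 61 59 60 59 57 20 21 24 27 30 29 27 26 22 23 26 32 42 45 49 56 58 63 58 58 60]
 [59 59 60 60 56 20 31 31 28 27 29 29 28 28 24 28 21 32 34 39 46 53 60 58 58 64 62]
 [59 59 58 60 21 27 28 30 27 25 26 26 29 27 28 29 28 20 27 33 43 49 58 58 60 60 61]
 [57 60 62 63 46 45 44 46 27 28 27 29 29 30 24 37 43 48 45 49 41 49 58 61 59 62 58]
 [59 59 61 54 46 45 45 41 25 28 28 33 25 29 25 40 48 43 52 41 36 44 52 60 60 61 61]
 [58 64 58 58 43 47 42 47 27 28 28 25 27 28 29 35 42 47 49 46 31 33 52 58 60 61 60]
 [62 62 60 55 43 44 45 46 43 27 29 25 27 28 26 36  0 45 45 50 30 41 46 61 59 61 64]
 [60 58 59 59 43 47 48 40 46 26 28 26 29 28 24 36 43 45 49 46 22 36 50 56 59 60 61]
 [59 60 62 57 41 48 45 47 46 26 27 28 29 29 30 35 51 47 44 46 23 36 47 57 60 61 60]
 [56 59 59 59 39 46 46 45 46 28 29 28 27 28 25 36 44 47 44 45 21 34 48 57 58 59 60]
 [62 59 
[... 3310 characters left out ...]
 149 149 148 147 146 143 135 118 106 100  90  86  88 101 111 115 113 117 125 138 147 144 143 139 143 144]
 [151 145 145 147 148 145 149 145 142 138 128 116 105 104 107 121 121 136 140 145 147 143 144 140 136 146 140]
 [150 146 145 146 144 147 149 147 149 144 141 139 129 136 134 141 147 148 150 149 151 143 144 140 137 141 142]
 [148 149 144 146 148 149 148 147 146 146 146 145 137 136 136 144 148 148 150 146 147 144 144 144 142 139 141]
 [148 149 146 147 150 146 147 146 145 147 144 143 137 135 139 142 143 147 148 148 148 148 146 142 140 139 143]
 [147 149 144 144 146 146 149 146 143 146 146 143 141 136 138 142 146 147 152 148 147 144 143 145 141 141 140]]
block mean z 0.060039291413671876 1847
```

The first top view settles it. The spindle's dark disc reads 28 mm high with the well floor round it at 21 mm, and the tongue end (27.5 mm) rests on that disc. So the crank is as deep as it goes, with crank_grip about 54.8 mm above the socket, inside the 56 mm limit. I'll regrip and turn it clockwise.

arm_command:
  turn:
    - [0,0,0]
    - [0,0,0]
    - [0,0,0]
    - [0,0,0]
    - [0,0,0]
    - [0,0,0.6]
    - [0,0,0.8]
    - [0,0,0.8]
    - [0,0,0.8]
    - [0,0,0]
  xyz:
    - [0.02,0.01,0.03]
    - [0,0,0]
    - [0,0,0]
    - [0,0,0]
    - [0,0,0.01]
    - [0,0,0]
    - [0,0,0]
    - [0,0,0]
    - [0,0,0]
    - [0,0,0]
  claw: [36,10,10,10,10,10,10,10,10,10]
  squeeze: 80

```text
time_s: 10.35
position: [0.4745, -0.1458, 0.0964]
tool_rot: [[0.976, -0.219, 0.001], [-0.219, -0.976, -0.001], [0.001, 0.001, -1.0]]
ft_force: [0.7, 1.3, 5.5]
grip_width: 0.0145
gripper_force: 78.8
```

```bash
python3 -c "
from h import *
plan([.474,-.146,.0955],2)"
```

```text
t 10.35 pos [ 0.4745 -0.1458  0.0964] yaw -12.66 q [-30.8  25.1  94.5  -0.   60.3  71.9] F [0.7 1.3 5.5] M [ 0.05  0.12 -0.08] w 0.014541512047752307 g 78.8112884759903
shift/50mm [-0.008  0.006  0.017] turn/5deg [ 0.01  -0.015 -2.931]
```

arm_command:
  turn:
    - [0,0,0.8]
    - [0,0,0.8]
    - [0,0,0.8]
    - [0,0,0.8]
    - [0,0,0]
  xyz:
    - [0,0,0.01]
    - [0,0,0]
    - [0,0,0]
    - [0,0,0]
    - [0,0,0]
  claw: [10,10,10,10,10]

```text
time_s: 10.85
position: [0.4748, -0.1459, 0.0963]
tool_rot: [[0.878, -0.479, 0.002], [-0.479, -0.878, -0.001], [0.003, 0.0, -1.0]]
ft_force: [0.3, 0.3, 9.3]
grip_width: 0.0149
gripper_force: 79.3
```

```bash
python3 -c "
from h import *
plan([.474,-.146,.0955],2)"
```

```text
t 10.85 pos [ 0.4748 -0.1459  0.0963] yaw -28.65 q [-30.8  25.1  94.5   0.   60.3  87.9] F [0.3 0.3 9.3] M [0.23 0.06 0.06] w 0.014928691870879546 g 79.3235170841217
shift/50mm [-0.014  0.01   0.017] turn/5deg [ 0.01  -0.031 -6.129]
```

arm_command:
  turn:
    - [0,0,0.8]
    - [0,0,0.8]
    - [0,0,0.8]
    - [0,0,0.8]
    - [0,0,0]
  xyz:
    - [0,0,0]
    - [0,0,0]
    - [0,0,0]
    - [0,0,0]
    - [0,0,0]
  claw: [10,10,10,10,10]

```text
time_s: 11.35
position: [0.4747, -0.146, 0.0963]
tool_rot: [[0.712, -0.703, 0.002], [-0.703, -0.712, -0.002], [0.003, -0.0, -1.0]]
ft_force: [-1.2, 0.5, 9.9]
grip_width: 0.0149
gripper_force: 79.3
```

Run:
```python
from h import *
plan([.474,-.146,.0955],2)
f=np.load('pics/s5.npz')['P']
im,P=cloud('scene');np.savez('pics/s6.npz',im=im,P=P)
def jaw(P):   # jaw top near edge, in press axes (press +y ~ (0.155,-0.988))
    Q=P[110:240,380:520].reshape(-1,3);Q=Q[(Q[:,2]>.074)&(Q[:,2]<.09)];e=np.array([.155,-.988])
    s=(Q[:,:2]-[.475,-.1465])@e; h,b=np.histogram(s,np.arange(.05,.16,.005));return h
print(jaw(f));print(jaw(P))
```

```text
t 11.35 pos [ 0.4747 -0.146   0.0963] yaw -44.64 q [-30.8  25.1  94.5  -0.   60.3 103.9] F [-1.2  0.5  9.9] M [0.   0.28 0.04] w 0.014858685895961694 g 79.34571504592896
shift/50mm [-0.01   0.009  0.017] turn/5deg [ 0.01  -0.029 -9.328]
[  0   0   0   0   0   0   0   0   1 101  75  57  60  29   0   0  82  80
  58  56  69]
[  0   0   0   0   0   0   0   0   1   6  23 101  57  55  43   2  63  62
  54  52  56]
```

The jaw has moved about 9 mm, so the drive is engaged. I'll keep turning to the stop.

arm_command:
  turn:
    - [0,0,0.8]
    - [0,0,0.8]
    - [0,0,0.8]
    - [0,0,0.8]
    - [0,0,0.4]
    - [0,0,0]
  xyz:
    - [0,0,0]
    - [0,0,0]
    - [0,0,0]
    - [0,0,0]
    - [0,0,0]
    - [0,0,0]
  claw: [10,10,10,10,10,10]

```text
time_s: 12.0
position: [0.4744, -0.1461, 0.0963]
tool_rot: [[0.461, -0.888, 0.001], [-0.888, -0.461, -0.002], [0.002, -0.0, -1.0]]
ft_force: [-2.5, -1.5, 9.9]
grip_width: 0.0149
gripper_force: 79.4
```

```bash
cat > j.py <<'E'
from h import *
plan([.4745,-.146,.0958],2)
def jaw(P):
    Q=P[110:240,380:520].reshape(-1,3);Q=Q[(Q[:,2]>.074)&(Q[:,2]<.09)];e=np.array([.155,-.988])
    s=(Q[:,:2]-[.475,-.1465])@e; h,b=np.histogram(s,np.arange(.09,.15,.0025));return h
print(jaw(np.load('pics/s5.npz')['P']))
im,P=cloud('scene');print(jaw(P))
E
python3 j.py
```

```text
t 12.0 pos [ 0.4744 -0.1461  0.0963] yaw -62.58 q [-3.080e+01  2.510e+01  9.450e+01 -1.000e-01  6.030e+01  1.218e+02] F [-2.5 -1.5  9.9] M [-0.07  0.5   0.05] w 0.014924752011694112 g 79.41582977771759
shift/50mm [-0.001 -0.002  0.011] turn/5deg [ 1.0000e-02 -2.6000e-02 -1.2916e+01]
[ 0  1 17 84 37 38 31 26 35 25 29  0  0  0  0  0  8 74 54 26 28 30 27]
[ 0  2  3  2  2  1  0  4 55 39 28 25 27 31 20 20 14 44 42 20 27 34 25]
```

arm_command:
  turn:
    - [0,0,0.8]
    - [0,0,0.8]
    - [0,0,0.8]
    - [0,0,0]
  xyz:
    - [0,0,0]
    - [0,0,0]
    - [0,0,0]
    - [0,0,0]
  claw: [10,10,10,10]

```text
time_s: 12.45
position: [0.4744, -0.1462, 0.0963]
tool_rot: [[0.267, -0.964, 0.001], [-0.964, -0.267, -0.002], [0.003, -0.0, -1.0]]
ft_force: [-2.5, -0.4, 10.4]
grip_width: 0.0146
gripper_force: 81.1
```

```bash
python3 j.py
```

```text
t 12.45 pos [ 0.4744 -0.1462  0.0963] yaw -74.51 q [-3.080e+01  2.510e+01  9.450e+01 -1.000e-01  6.030e+01  1.338e+02] F [-2.5 -0.4 10.4] M [-0.14  0.49  0.93] w 0.014635125137383697 g 81.09960436820984
shift/50mm [-0.003 -0.002  0.011] turn/5deg [  0.016  -0.03  -15.303]
[ 0  1 17 84 37 38 31 26 35 25 29  0  0  0  0  0  8 74 54 26 28 30 27]
[ 0  0  3  2  0  1  0  0  6 44 46 26 33 30 42 38 23 44 38 34 24 26 30]
```

The wrist moment jumped to 0.93 N m and the jaw meets the boards, so the end stop is reached. I'll relax, release and look before leaving.

arm_command:
  turn:
    - [0,0,-0.3]
    - [0,0,0]
    - [0,0,0]
    - [0,0,0]
    - [0,0,0]
    - [0,0,0]
    - [0,0,0]
    - [0,0,0]
    - [0,0,0]
    - [0,0,0]
    - [0,0,0]
    - [0,0,0]
  xyz:
    - [0,0,-0.01]
    - [0,0,0]
    - [0,0,0]
    - [0,0,0]
    - [0,0,0]
    - [0,0,-0.2]
    - [0,0,-0.4]
    - [0,0,-0.6]
    - [0,0,-0.6]
    - [0,0,-0.6]
    - [0,0,-0.6]
    - [0,0,-0.6]
  claw: [10,22,34,46,50,50,50,50,50,50,50,50]

```text
time_s: 13.7
position: [0.4738, -0.1453, 0.2779]
tool_rot: [[0.291, -0.957, 0.001], [-0.957, -0.291, -0.0], [0.001, -0.001, -1.0]]
ft_force: [0.2, 0.5, -0.1]
grip_width: 0.0497
gripper_force: 0.0
```

```bash
python3 j.py
python3 - <<'E'
from h import *
im,P=cloud('scene');np.savez('pics/s7.npz',im=im,P=P)
cv2.imwrite('pics/s7.png',cv2.resize(im[130:250,380:500],None,fx=5,fy=5,interpolation=cv2.INTER_CUBIC))
Q=P[130:250,370:500].reshape(-1,3)
d=Q[:,:2]-[.475,-.1465];r=np.hypot(*d.T)
k=Q[(Q[:,2]>.055)&(Q[:,2]<.085)&(r<.027)&(r>.013)];print('flange top',len(k),np.percentile(k[:,2],[25,50,75]))
k=Q[(Q[:,2]>.112)&(Q[:,2]<.132)&(r<.1)];c=k.mean(0)
print('arm',len(k),cv2.minAreaRect((k[:,:2]*1000).astype(np.float32)),np.median(k[:,2]))
A=np.c_[k[:,:2]-c[:2],np.ones(len(k))];print(np.degrees(np.linalg.lstsq(A,k[:,2],rcond=None)[0][:2]))
E
```

```text
t 13.7 pos [ 0.4738 -0.1453  0.2779] yaw -73.06 q [-30.8  14.5  77.5   0.   88.  132.3] F [ 0.2  0.5 -0.1] M [ 0.07 -0.06  0.03] w 0.04967926061606798 g 0.0
shift/50mm [ 0.016 -0.008  3.643] turn/5deg [-1.0000e-03 -9.0000e-03 -1.5011e+01]
[ 0  1 17 84 37 38 31 26 35 25 29  0  0  0  0  0  8 74 54 26 28 30 27]
[ 0  0  0  0  0  0  0  0 10 79 54 45 34 43 34 37 28 41 41 23 38 22 29]
flange top 178 [0.07336961 0.07453727 0.07555507]
arm 334 ((464.3408203125, -125.38282775878906), (16.195728302001953, 108.53539276123047), 21.927431106567383) 0.12389203065297347
[23.35831622  8.74510895]
```

View pics/s7.png

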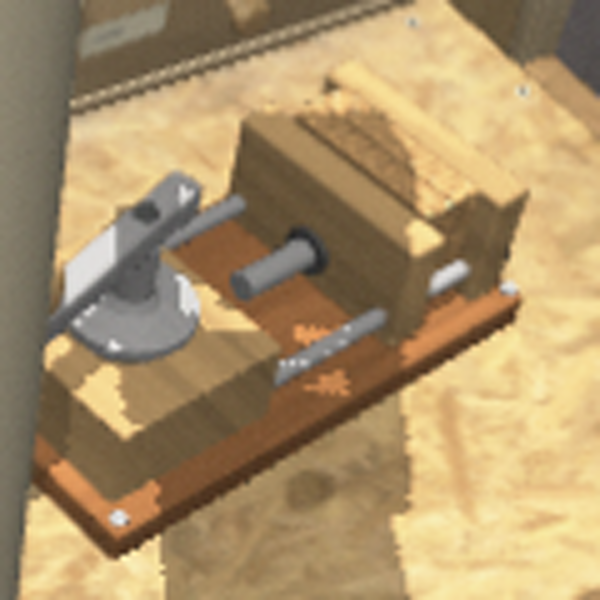

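The crank stands in the well with the jaw closed on the boards at (330,180), and its arm points up-left past (180,190). I'll move the arm aside for a clean top-camera check of height and tilt.

arm_command:
  turn:
    - [0,0,0]
    - [0,0,0]
    - [0,0,0]
    - [0,0,0]
    - [0,0,0]
    - [0,0,0]
    - [0,0,0]
    - [0,0,0]
    - [0,0,0]
    - [0,0,0]
    - [0,0,0]
    - [0,0,0]
  xyz:
    - [0.3,0.4,0]
    - [0.54,0.69,0]
    - [0.54,0.69,0]
    - [0.54,0.69,0]
    - [0.54,0.69,0]
    - [0.54,0.69,0]
    - [0.54,0.69,0]
    - [0.54,0.69,0]
    - [0.54,0.69,0]
    - [0.54,0.69,0]
    - [0,0,0]
    - [0,0,0]
  claw: [50,50,50,50,50,50,50,50,50,50,50,50]

```text
time_s: 15.0
position: [0.2326, -0.4887, 0.2752]
tool_rot: [[0.29, -0.957, -0.0], [-0.957, -0.29, 0.002], [-0.001, -0.0, -1.0]]
ft_force: [0.2, 0.0, 1.1]
grip_width: 0.0501
gripper_force: 0.0
```

Run:
```python
from h import *
im,P=cloud('top');cv2.imwrite('pics/t8.png',cv2.resize(im[190:280,355:505],None,fx=5,fy=5,interpolation=cv2.INTER_CUBIC))
for _ in range(4): P=np.dstack([P,cloud('top')[1]])
P=np.nanmedian(P.reshape(400,640,5,3),2)
Q=P[180:290,340:440].reshape(-1,3);r=np.hypot(*(Q[:,:2]-[.475,-.1465]).T)
a=Q[(Q[:,2]>.112)&(Q[:,2]<.130)&(r<.1)]
print('arm',cv2.minAreaRect((a[:,:2]*1000).astype(np.float32)))
kn=Q[(Q[:,2]>.138)&(Q[:,2]<.17)];print('knob',kn.mean(0),kn[:,2].max())
k=a[r[(Q[:,2]>.112)&(Q[:,2]<.130)&(r<.1)]<.058];c=k[:,:2].mean(0)
w,V=np.linalg.eigh(np.cov((k[:,:2]-c).T));s=(k[:,:2]-c)@V[:,1];p=np.polyfit(s,k[:,2],1);print('arm top',np.median(k[:,2]),'slope deg',np.degrees(p[0]),V[:,1],len(k))
f=Q[(Q[:,2]>.064)&(Q[:,2]<.085)&(r<.028)];A=np.c_[f[:,:2]-[.475,-.1465],np.ones(len(f))];co=np.linalg.lstsq(A,f[:,2],rcond=None)[0];print('flange top',np.median(f[:,2]),np.degrees(co[:2]),len(f),cv2.minEnclosingCircle((Q[(Q[:,2]>.067)&(Q[:,2]<.085)&(r<.04)][:,:2]*1000).astype(np.float32)))
b=Q[(Q[:,2]>.05)&(Q[:,2]<.066)&(r>.035)&(r<.05)];print('block',np.median(b[:,2]))
T=P[185:250,245:292].reshape(-1,3);T=T[(T[:,2]>.09)&(T[:,2]<.13)];print('tee',cv2.minAreaRect((T[:,:2]*1000).astype(np.float32)))
```

```text
arm ((465.8016357421875, -123.47618103027344), (16.395767211914062, 116.12248229980469), 22.072826385498047)
knob [ 0.44731956 -0.07870369  0.14770637] 0.152130467197808
arm top 0.12366021966787952 slope deg -0.11690267234984122 [-0.37194692  0.928254  ] 397
flange top 0.07331484495865138 [ 0.23250357 -0.98144943] 363 ((475.4278869628906, -147.3058624267578), 29.91606330871582)
block 0.060371711179018656
tee ((499.6209411621094, 129.19717407226562), (99.41951751708984, 16.88437271118164), 26.231287002563477)
```

View pics/t8.png

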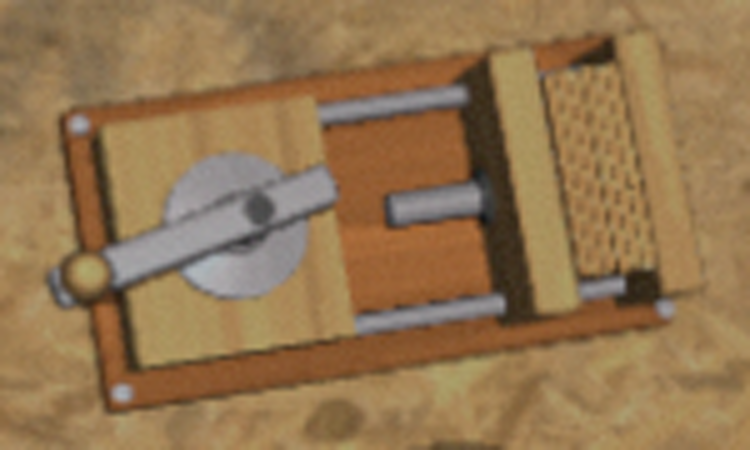

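The last view shows the crank upright: arm slope about 0.1°, flange tilt about 1°. It is about 1–2 mm off the socket axis, with crank_grip about 54 mm above the socket. The jaw is closed on the boards at (560,180), and the tee key hasn't moved.

```bash
python3 -c "
from rig import env
print(env.close_job())"
```

```text
the job is handed in; nothing more can be done
None
```

The job is handed in, result not shown: the crank stands upright in the press well, turned clockwise to the end stop with the jaw closed on the boards and the T-key untouched, but its flange sits about 5 mm above the block (within the 7 mm limit) because the tongue bottoms on the spindle disc.

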